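# Drive the worn bushing out of a desk-chair column tube

## Robot

A 6-joint arm with a two-finger parallel gripper is mounted at the origin on the work surface. World frame = base frame: x ahead of the robot, y to its left, z up, the work surface at z = 0. Lengths are in m, angles in rad, forces in N, time in s.
With the tool pointing down it reaches from about 0.325 to 0.875 m from the base axis. Payload 4.4 kg.
Tool frame: the origin (TCP) lies at the very end of the fingers, on their centre line; the grasp point (between the pads) lies 19 mm behind it (grip_point_offset is the distance from the TCP to the grasp point, in m); z points along the fingers, y is the line along which they close (so a half turn about z gives the same grasp; the last joint's range is limited). The gripper opens to 85 mm and grips with 20 to 120 N. Pads are 22 mm wide; open, the fingers measure 114 mm over their backs; the gripper's body (76 mm by 85 mm) begins 54 mm behind the grasp point. The pads swing forward as they close: fully open they stand 13 mm farther back than shut.
Start: joints at [1.107, 0.207, 1.542, -0, 1.393, -0.15], TCP at [0.177, 0.547, 0.21] pointing down, gripper open.
Joint ranges: [-2.73, 2.73], [-0.86, 2.22], [0.23, 2.46], [-1.11, 4.25], [0.08, 2.63], [-2.82, 2.82]. Speed limits (rad/s): [2.79, 2.79, 3.14, 3.14, 3.14, 3.14].

## Interface

Orientations are given as [roll, pitch, yaw] about the fixed x, y, z axes, in that order (R = Rz(yaw) Ry(pitch) Rx(roll)).
In Python, from rig import * gives the robot as it stands. The module is installed in compiled form; this text tells all that it offers.
- The arm moves only by the tool move_arm, never from a script. Its argument "commands" is a list of rows, each a list of 5 numbers: the shift along the world's x, y, z in m, then the turn about the world's z in rad, then the closure, from 0 (fully open) to 1 (shut). A call has 1 to 12 rows; each row is the pose to reach, as a shift and turn from the pose commanded when the call began; what a row does not reach only later rows make up. A row lasts 1/10 s, in which the tool goes at most 50 mm and 8.59 degrees, less where a joint would pass 70% of its speed; a pose out of reach is approached as far as the arm can. A call with a gripper value outside its range is refused whole. The fingers move at their own pace and stop on an object; "force" is the grip in N (left out, the last holds). Time passes only in rows, so rows that repeat a pose let the fingers close. It gives the time, the measured TCP pose, the force, the opening and the grip force at its end, in the units of the state.
- get_obs(): the state, without advancing time (a new reading comes with each control period).
- camera(name): name is "scene" or "top"; returns a dict with "img" (400x640x3 uint8, red, green, blue), "vertical_fov" (degrees; the focal length in pixels is half the picture's height over the tangent of half this angle, whatever the lens; pixels are square), "cx", "cy" (the principal point, pixels), "k1" (the pictures are not rectified: a ray, as slopes to the right and down, at radius r is drawn at 1 + k1 r^2 times it, then the intrinsics apply), "R" (3x3) and "t" (3): a world point X has camera coordinates R X + t. Camera axes: x right, y down, z forward; pixel columns grow to the right and rows downward; lengths in m; the calibration is good to about 2 mm. A picture is of the moment at which its call begins. There is no depth.
- hand_in(): hands the job in; it is judged then, once.
The state is a dict: "time_s": time; "q": joint angles; "dq": joint speeds; "effort": joint torques, N m; "eef_pos": TCP position; "eef_rot": TCP orientation; "wrist_force": force on the tool from outside, world axes, zero at the start; "wrist_torque": the same for the moment, N m; "grip_width": finger opening in m; "gripper_force": force on a finger pad.
Only numpy, scipy, OpenCV 4.12 (cv2) and the standard library are available. Lean on these libraries where they do the work, as an engineer would, in place of code of your own. Each camera call takes 0.05 s, during which the arm holds its last target. There are 200 camera calls.

## Task

The worn plastic bushing has to come out of the chair's column tube on the press stand. Take the thick drift (the tool with the thickest shank and widest collar) from the rack, push it down through the bore so that the bushing drops out into the tray below, and go on until the drift's collar rests on the tube's rim; leave the drift standing there.

Things in the scene. Friction and masses are not known exactly. Their poses are not given: they have to be found in the camera images.
- drift_grip (a point): Handle centre of the 0.3 kg aluminium drift, z up its axis (sizes in mm): handle dia 30, 70 long; collar dia 56, underside 41 below this point; shank dia 28, 52 long, tapering to a nose dia 22, 93 below. Hung in one of 3 holes, 85 apart, of a rack 60 high, row roughly along y; two thinner tools (collars 44, handles 18 straight and 30 bulbous) hang in the others; all under 140 high.
- bore_mouth (a point): Centre of the upper rim of the steel column tube, 95 mm above the desk, z up the bore. Bore dia 42, outside 54, 40 mm long, open at both ends, upright in a fixed plywood stand (top 120 x 120 mm, 75 mm high). Below it 55 mm of free space and a grey catch tray on the desk (floor 4 mm, rim 10 mm high).
- bushing_center (a point): Centre of the off-white plastic bushing, outside dia 40, hole 16, 24 mm tall, z along its axis. It sits low in the bore, top 16 mm below the tube's rim, on three sprung tabs at the tube's lower end; a downward push of 5 to 20 N folds them. Free once its top is about 8 mm below the tube's lower end, it falls into the tray.
Things that resemble listed ones, but are neither listed nor needed, are in the scene too. What is shaped like the part that bears drift_grip but turquoise or yellow is not meant.

How it is judged:
By the outcome, as a careful person would: the job done as asked, in the order asked, and still so for the second after the job is handed in, with the robot touching nothing.
It also fails if it takes over 38 s, if anything falls off the work surface, if the arm or the gripper's body presses on something with over 40 N, if the wrist force passes 120 N, or if a joint passes its speed limit or range.

## Working session

There is one attempt and no reset: what is moved stays moved. The work goes in short steps, Python scripts to look and compute and a tool call to move; the robot and the scene stay as the last step left them, time stands still between calls to the robot, and variables do not carry over. Pictures are saved under pics/ and viewed, at most 10 in all, crops included, and the job is handed in when it is done.

Besides the shell and the picture viewer there is one more tool, called after "Emit:" as a command line: name --pt "numbers of a row" for each row, then --argument value for the rest. move_arm: Moves the arm, as the interface text tells. Its arguments: {"type":"object","properties":{"commands":{"type":"array"},"force":{"type":"number"}},"required":["commands"]}

```bash
mkdir -p pics; cat > h.py <<'E'
from rig import *
import numpy as np, cv2
def shot(n,f):
    c=camera(n); cv2.imwrite('pics/'+f,c['img'][:,:,::-1]); return c
def K(c):
    f=200/np.tan(np.radians(c['vertical_fov'])/2); return f
def ray(c,u,v):
    f=K(c); d=np.array([(u-c['cx'])/f,(v-c['cy'])/f]); p=d.copy()
    for _ in range(30): p=d/(1+c['k1']*(p@p))
    R=np.array(c['R']); o=-R.T@c['t']; w=R.T@np.array([p[0],p[1],1]); return o,w/np.linalg.norm(w)
def atz(c,u,v,z):
    o,w=ray(c,u,v); return o+w*(z-o[2])/w[2]
def tri(c1,p1,c2,p2):
    o1,w1=ray(c1,*p1);o2,w2=ray(c2,*p2)
    s=np.linalg.lstsq(np.c_[w1,-w2],o2-o1,rcond=None)[0]
    a=o1+s[0]*w1;b=o2+s[1]*w2; return (a+b)/2,np.linalg.norm(a-b)
def proj(c,X):
    p=np.array(c['R'])@X+c['t']; s=p[:2]/p[2]; s=s*(1+c['k1']*(s@s)); return s*K(c)+[c['cx'],c['cy']]
E
python3 - <<'E'
from h import *
import pickle
for n in('scene','top'):
    c=shot(n,n+'0.png');pickle.dump(c,open(n+'0.pkl','wb'));print(n,K(c),c['k1'],-np.array(c['R']).T@c['t'])
print(get_obs())
E
```

```text
scene 378.84953046470105 0.006925045185711754 [ 0.94577349 -0.24928722  0.66490533]
top 367.8299041682768 0.020475957344936072 [ 0.52677952 -0.07814219  0.82742673]
{'time_s': 0.1, 'q': array([ 1.10749703e+00,  2.07347158e-01,  1.54285555e+00, -1.90721602e-05,
        1.39350615e+00, -1.50516044e-01]), 'dq': array([ 0.00034705, -0.00266556, -0.00284018, -0.00093259,  0.00019851,
        0.00023357]), 'effort': array([-1.82657583e-03, -3.84097910e+01, -2.92545426e+01, -3.79355251e-04,
        4.97402565e-03,  6.20219311e-06]), 'eef_pos': array([0.17661911, 0.54641533, 0.20941382]), 'eef_rot': array([-3.13949756e+00, -2.98768174e-04,  2.82881247e+00]), 'wrist_force': array([-0.38362346,  0.01190827,  0.21713618]), 'wrist_torque': array([ 0.01194373, -0.00343569, -0.01104214]), 'gripper_force': 0.0, 'grip_width': 0.08530421479979794}
```

View pics/scene0.png

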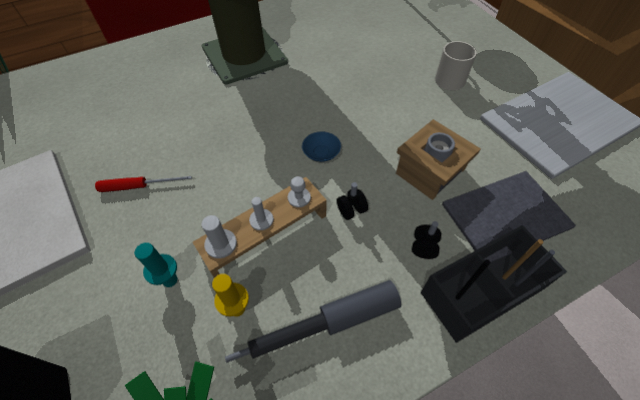

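View pics/top0.png

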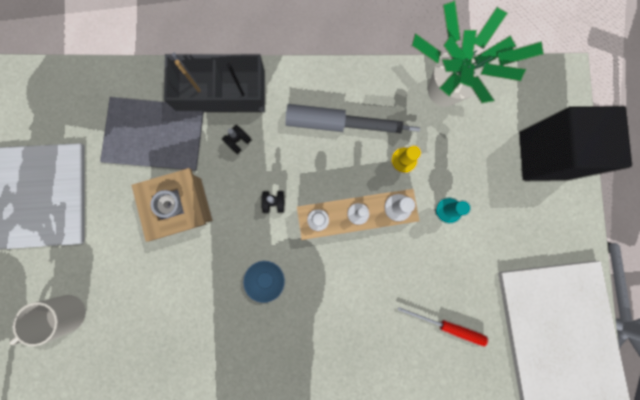

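Scene picture: the rack holds three grey tools. Their pixels in scene/top are wide collar with thick handle (216,232)/(400,206), thin straight (260,214)/(358,212), and bulbous (298,192)/(318,218). The turquoise (152,262)/(452,210) and yellow (228,296)/(406,158) lookalikes are not meant. The tube is at (440,146)/(166,203). I choose the wide-collared end tool and check it in a crop.

```bash
python3 - <<'E'
from h import *
a=cv2.imread('pics/scene0.png');b=cv2.imread('pics/top0.png')
def cr(i,x,y,w=66,h=50): return cv2.resize(i[y:y+h,x:x+w],None,fx=6,fy=6,interpolation=cv2.INTER_CUBIC)
cv2.imwrite('pics/crop0.png',np.vstack([np.hstack([cr(a,185,208),cr(a,407,122)]),np.hstack([cr(b,365,182),cr(b,133,178)])]))
E
```

```text
(no output)
```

View pics/crop0.png

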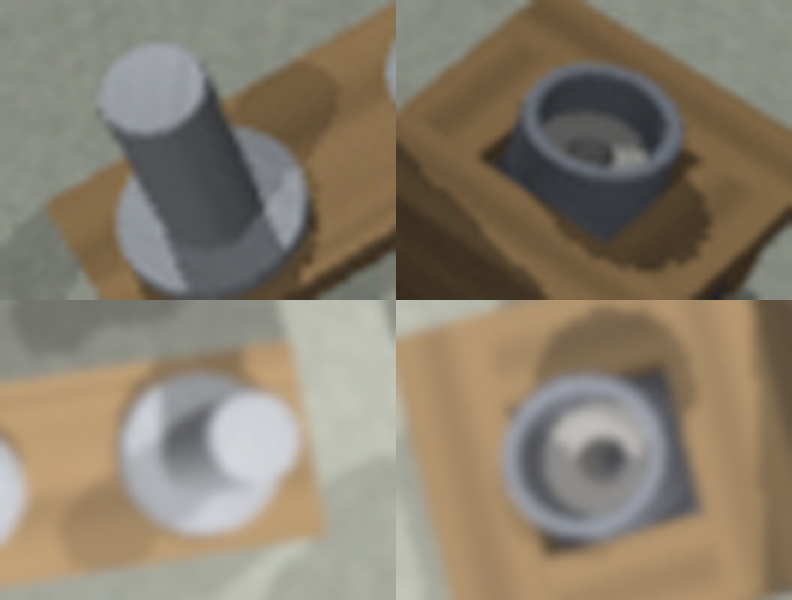

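The crop shows the chosen tool with handle top at scene (210,222.5) / top (407,204.5), collar at (220,243)/(398.5,207.5), and tube rim at (441,142)/(164.2,204). The thickest handle and widest collar match the description.

```bash
python3 - <<'E'
from h import *
import pickle
s=pickle.load(open('scene0.pkl','rb'));t=pickle.load(open('top0.pkl','rb'))
for n,a,b in(('htop',(209.9,222.3),(406.8,204.4)),('collar',(219.9,242.8),(398.3,207.1)),('rim',(440.9,141.8),(163.9,203.8)),('thin collar',(260,222),(358,213)),('bulb collar',(299,199),(318,219))):
    print(n,*tri(s,a,t,b),'top@',[atz(t,*b,z).round(4) for z in(.139,.066,.095)][{'htop':0,'rim':2}.get(n,1)])
# rack edge, stand edge lines in top view
print('rack',atz(t,413,192,.06),atz(t,300,208,.06))
E
```

```text
htop [ 0.58129298 -0.26426518  0.13676344] 0.00010232862773267307 top@ [ 0.5811 -0.2636  0.139 ]
collar [ 0.58160487 -0.26478376  0.06622982] 0.0007724857759532433 top@ [ 0.5815 -0.2652  0.066 ]
rim [0.59324549 0.20674232 0.09467033] 0.0006117130547040881 top@ [0.5931 0.2063 0.095 ]
thin collar [ 0.57068635 -0.18271039  0.05708908] 0.0019300519258504184 top@ [ 0.5705 -0.1806  0.066 ]
bulb collar [ 0.55974394 -0.09722475  0.0594386 ] 0.00046991354469637104 top@ [ 0.5594 -0.0973  0.066 ]
rack [ 0.61344578 -0.29920438  0.06      ] [ 0.58317252 -0.06022396  0.06      ]
```

Heights check out: handle top 0.137, collar 0.066, rim 0.095. The drift is upright at (0.581,-0.2645). Now moving above it.

Emit:
move_arm --pt "0.01 -0.02 0 -0.05 0" --pt "0.03 -0.06 0.01 -0.15 0" --pt "0.05 -0.1 0.02 -0.25 0" --pt "0.07 -0.14 0.02 -0.35 0" --pt "0.09 -0.18 0.02 -0.45 0" --pt "0.11 -0.22 0.02 -0.55 0" --pt "0.13 -0.26 0.02 -0.65 0" --pt "0.15 -0.3 0.02 -0.75 0" --pt "0.17 -0.34 0.02 -0.85 0" --pt "0.19 -0.38 0.02 -0.9 0" --pt "0.21 -0.42 0.02 -0.9 0" --pt "0.23 -0.46 0.02 -0.9 0"

```text
time_s: 1.3
eef_pos: [0.4071, 0.0853, 0.2303]
eef_rot: [3.142, -0.0, 1.929]
wrist_force: [0.9, 0.7, -0.4]
grip_width: 0.0855
gripper_force: 0.0
```

Emit:
move_arm --pt "0.02 -0.04 0 0 0" --pt "0.04 -0.08 0 0 0" --pt "0.06 -0.12 0 0 0" --pt "0.08 -0.16 0 0 0" --pt "0.1 -0.2 0 0 0" --pt "0.12 -0.24 0 0 0" --pt "0.14 -0.28 0 0 0" --pt "0.16 -0.32 0 0 0" --pt "0.17 -0.34 0 0 0" --pt "0.174 -0.351 0 0 0" --pt "0.174 -0.351 0 0 0" --pt "0.174 -0.351 0 0 0"

```text
time_s: 2.5
eef_pos: [0.5804, -0.2627, 0.23]
eef_rot: [-3.141, -0.002, 1.929]
wrist_force: [0.2, 0.1, 0.1]
grip_width: 0.0854
gripper_force: 0.0
```

Emit:
move_arm --pt "0.001 -0.001 -0.02 0 0" --pt "0.001 -0.001 -0.05 0 0" --pt "0.001 -0.001 -0.08 0 0" --pt "0.001 -0.001 -0.11 0 0" --pt "0.001 -0.001 -0.13 0 0" --pt "0.001 -0.001 -0.142 0 0" --pt "0.001 -0.001 -0.144 0 0" --pt "0.001 -0.001 -0.144 0 0"

```text
time_s: 3.3
eef_pos: [0.5823, -0.2644, 0.0872]
eef_rot: [3.141, 0.001, 1.93]
wrist_force: [0.4, -0.7, 1.0]
grip_width: 0.0854
gripper_force: 0.0
```

```bash
python3 - <<'E'
from h import *
c=shot('scene','s1.png'); i=cv2.imread('pics/s1.png')
cv2.imwrite('pics/s1c.png',cv2.resize(i[150:300,110:310],None,fx=4,fy=4,interpolation=cv2.INTER_CUBIC))
o=get_obs();print(o['eef_pos'],o['wrist_force'])
E
```

```text
[ 0.58284479 -0.26495396  0.08802955] [-0.23613495  0.25161745 -0.24390636]
```

View pics/s1c.png

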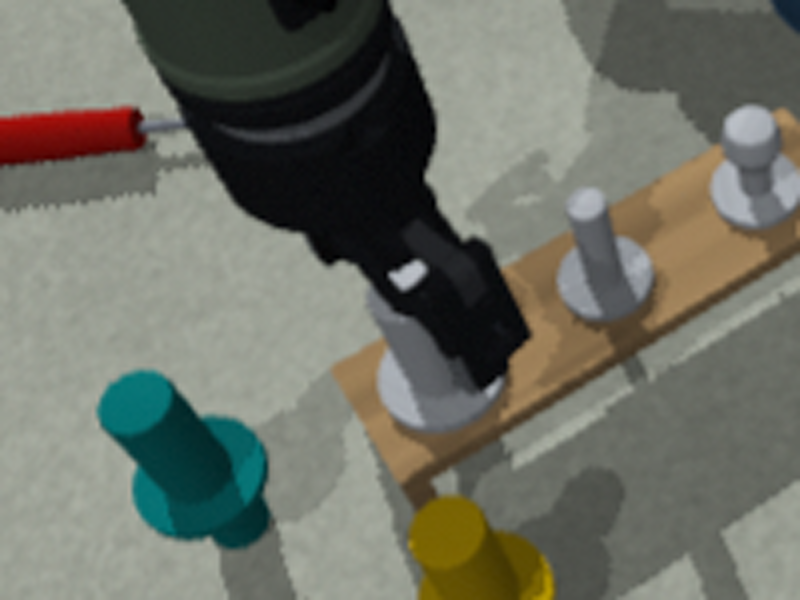

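The crop shows the fingers straddling the thick handle (crop (420,330)), clear of the thin tool and of the yellow one. Closing.

Emit:
move_arm --pt "0 0 0 0 0.3" --pt "0 0 0 0 0.5" --pt "0 0 0 0 0.7" --pt "0 0 0 0 1" --pt "0 0 0 0 1" --pt "0 0 0 0 1" --pt "0 0 0 0 1" --pt "0 0 0 0 1" --pt "0 0 0 0 1" --pt "0 0 0 0 1" --force 90

```text
time_s: 4.35
eef_pos: [0.5818, -0.2654, 0.0873]
eef_rot: [-3.141, 0.001, 1.929]
wrist_force: [-2.8, -0.5, 5.4]
grip_width: 0.0281
gripper_force: 88.6
```

Emit:
move_arm --pt "0 0 0.005 0 1" --pt "0 0 0.015 0 1" --pt "0 0 0.03 0 1" --pt "0 0 0.05 0 1" --pt "0 0 0.075 0 1" --pt "0 0 0.1 0 1" --pt "0 0 0.125 0 1" --pt "0 0 0.145 0 1" --pt "0 0 0.155 0 1" --pt "0 0 0.16 0 1" --pt "0 0 0.16 0 1"

```text
time_s: 5.45
eef_pos: [0.5821, -0.2649, 0.2469]
eef_rot: [3.141, 0.0, 1.929]
wrist_force: [0.6, 1.0, -2.6]
grip_width: 0.0278
gripper_force: 88.8
```

Emit:
move_arm --pt "0.0 0.01 0 0 1" --pt "0.0 0.03 0 0 1" --pt "0.0 0.06 0 0 1" --pt "0.0 0.1 0 0 1" --pt "0.0 0.14 0 0 1" --pt "0.0 0.18 0 0 1" --pt "0.003 0.22 0 0 1" --pt "0.005 0.26 0 0 1" --pt "0.007 0.3 0 0 1" --pt "0.009 0.34 0 0 1" --pt "0.01 0.38 0 0 1" --pt "0.01 0.41 0 0 1"

```text
time_s: 6.65
eef_pos: [0.59, 0.1493, 0.2454]
eef_rot: [-3.14, -0.002, 1.932]
wrist_force: [-0.3, -0.0, -1.7]
grip_width: 0.0279
gripper_force: 88.9
```

Emit:
move_arm --pt "0.0 0.03 0 0 1" --pt "0.001 0.05 0 0 1" --pt "0.001 0.06 -0.01 0 1" --pt "0.001 0.061 -0.03 0 1" --pt "0.001 0.061 -0.045 0 1" --pt "0.001 0.061 -0.045 0 1" --pt "0.001 0.061 -0.045 0 1"

```text
time_s: 7.35
eef_pos: [0.5922, 0.2055, 0.2004]
eef_rot: [-3.139, -0.0, 1.928]
wrist_force: [-0.0, -0.3, -3.0]
grip_width: 0.028
gripper_force: 89.1
```

```bash
python3 - <<'E'
from h import *
import pickle
L=[]
for n,x,y in(('scene',380,50),('top',100,150)):
    c=shot(n,n+'2.png');pickle.dump(c,open(n+'2.pkl','wb'));i=cv2.imread('pics/'+n+'2.png')
    L.append(cv2.resize(i[y:y+130,x:x+100],None,fx=4,fy=4,interpolation=cv2.INTER_CUBIC))
cv2.imwrite('pics/c2.png',np.hstack(L))
o=get_obs();print(o['eef_pos'],o['wrist_force'],o['grip_width'])
E
```

```text
[0.59361485 0.20573193 0.20237355] [ 0.02498566  0.2769345  -2.28712093] 0.027445895762554653
```

View pics/c2.png

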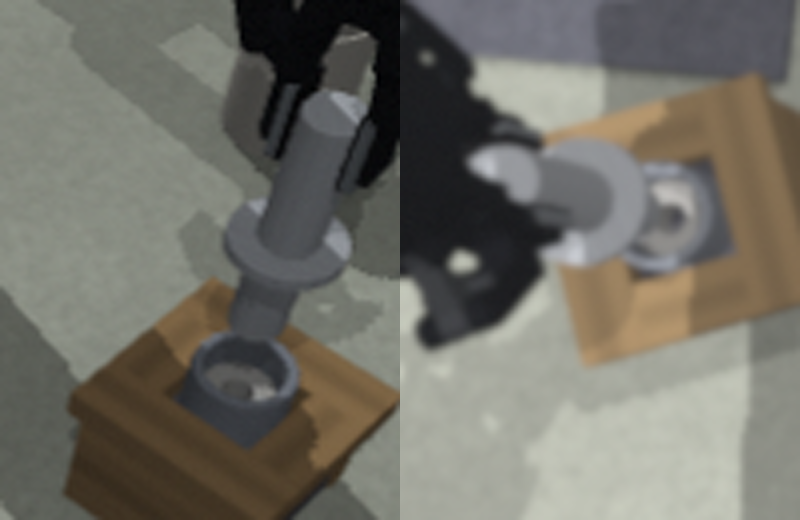

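The drift hangs tilted in the grip. Pixels in the crop, scene half: collar (289,243), handle top (335,112), nose (258,328). Top half: collar (197,202), handle top (100,172), nose (265,213). Measuring the tilt.

```bash
python3 - <<'E'
from h import *
import pickle
s=pickle.load(open('scene2.pkl','rb'));t=pickle.load(open('top2.pkl','rb'))
S=lambda x,y:(380+x/4-.4,50+y/4-.4);T=lambda x,y:(100+x/4-.4,150+y/4-.4)
P={}
for n,a,b in(('htop',(335,112),(100,172)),('collar',(289,243),(197,202)),('nose',(258,328),(265,213))):
    P[n],e=tri(s,S(*a),t,T(*b));print(n,P[n].round(4),e.round(4))
d=P['htop']-P['collar'];print(d,np.linalg.norm(d)); d/=np.linalg.norm(d);print('tilt deg',np.degrees(np.arccos(d[2])))
# expected upright
tcp=get_obs()['eef_pos']; c=tcp+[0,0,.014]
for dz in(.035,-.038,-.093):
    X=c+[0,0,dz]; print((proj(s,X)-[380,50])*4,(proj(t,X)-[100,150])*4)
E
```

```text
htop [0.5959 0.2025 0.2545] 0.0033
collar [0.5935 0.2015 0.18  ] 0.0048
nose [0.5948 0.1951 0.129 ] 0.0118
[0.00246447 0.00100101 0.07456881] 0.07461623494741314
tilt deg 2.0429798216264903
[337.761661   109.73086395] [ 97.86714104 179.64715713]
[288.5251613  242.47531542] [181.76103262 197.79640175]
[256.8303304  327.99496075] [233.3241755  208.96256838]
```

The upright prediction fits the scene view within 1 px. The top-view mismatch comes from the finger hiding the collar's left edge, so the drift is upright and over the bore. Descending.

Emit:
move_arm --pt "0 0.001 -0.01 0 1" --pt "0 0.001 -0.02 0 1" --pt "0 0.001 -0.03 0 1" --pt "0 0.001 -0.038 0 1" --pt "0 0.001 -0.038 0 1" --pt "0 0.001 -0.038 0 1" --force 110

```text
time_s: 8.05
eef_pos: [0.5927, 0.207, 0.1629]
eef_rot: [-3.141, -0.0, 1.929]
wrist_force: [0.8, 0.3, -2.8]
grip_width: 0.0269
gripper_force: 108.5
```

Emit:
move_arm --pt "0 0 -0.003 0 1" --pt "0 0 -0.006 0 1" --pt "0 0 -0.009 0 1" --pt "0 0 -0.012 0 1" --pt "0 0 -0.015 0 1" --pt "0 0 -0.018 0 1" --pt "0 0 -0.018 0 1"

```text
time_s: 8.75
eef_pos: [0.5944, 0.2075, 0.1479]
eef_rot: [3.137, 0.001, 1.929]
wrist_force: [0.4, -0.2, 1.4]
grip_width: 0.0273
gripper_force: 109.6
```

Emit:
move_arm --pt "0 0 -0.003 0 1" --pt "0 0 -0.006 0 1" --pt "0 0 -0.009 0 1" --pt "0 0 -0.012 0 1" --pt "0 0 -0.015 0 1" --pt "0 0 -0.018 0 1" --pt "0 0 -0.018 0 1"

```text
time_s: 9.45
eef_pos: [0.5922, 0.207, 0.1261]
eef_rot: [-3.14, -0.0, 1.929]
wrist_force: [0.5, 1.1, -1.3]
grip_width: 0.0271
gripper_force: 109.3
```

Emit:
move_arm --pt "0 0 -0.001 0 1" --pt "0 0 -0.002 0 1" --pt "0 0 -0.003 0 1" --pt "0 0 -0.003 0 1"

```text
time_s: 9.85
eef_pos: [0.5935, 0.2072, 0.1243]
eef_rot: [3.14, 0.0, 1.929]
wrist_force: [1.6, 1.1, -3.7]
grip_width: 0.0272
gripper_force: 108.9
```

Emit:
move_arm --pt "0 0 -0.001 0 1" --pt "0 0 -0.0015 0 1" --pt "0 0 -0.0015 0 1"

```text
time_s: 10.15
eef_pos: [0.5934, 0.2072, 0.1231]
eef_rot: [3.14, 0.0, 1.929]
wrist_force: [3.7, -0.0, -2.0]
grip_width: 0.0277
gripper_force: 109.0
```

Emit:
move_arm --pt "0 0 -0.001 0 1" --pt "0 0 -0.001 0 1"

```text
time_s: 10.35
eef_pos: [0.5934, 0.2072, 0.1223]
eef_rot: [3.141, 0.0, 1.929]
wrist_force: [2.3, 1.3, -0.5]
grip_width: 0.0274
gripper_force: 109.3
```

Emit:
move_arm --pt "0 0 -0.001 0 1" --pt "0 0 -0.001 0 1"

```text
time_s: 10.55
eef_pos: [0.5934, 0.2072, 0.1222]
eef_rot: [3.14, 0.0, 1.929]
wrist_force: [0.4, -0.0, 5.7]
grip_width: 0.0271
gripper_force: 109.9
```

Force has risen by about 8 N and the motion has stopped, so the collar appears to be on the rim. Looking before release.

```bash
python3 - <<'E'
from h import *
L=[]
for n,x,y in(('scene',380,90),('top',110,140)):
    c=shot(n,n+'3.png');i=cv2.imread('pics/'+n+'3.png')
    L.append(cv2.resize(i[y:y+120,x:x+100],None,fx=4,fy=4,interpolation=cv2.INTER_CUBIC))
cv2.imwrite('pics/c3.png',np.hstack(L))
o=get_obs();print(o['eef_pos'],o['wrist_force'],o['wrist_torque'])
E
```

```text
[0.59339773 0.20717065 0.12221786] [-0.41721967 -0.90970725  4.93113846] [ 0.03735158 -0.35875122 -0.00604444]
```

View pics/c3.png

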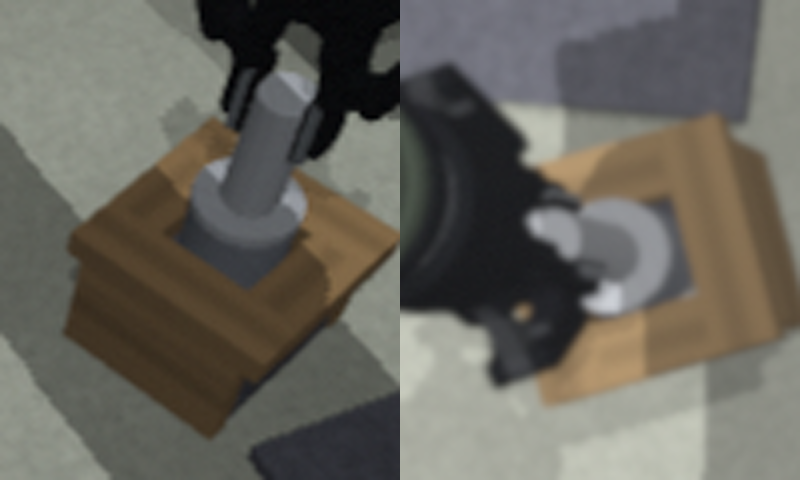

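The collar sits flush on the tube rim (scene crop (248,205)) and hides the tube top. The bushing is not visible. Releasing and retreating upward.

Emit:
move_arm --pt "0 0 0 0 0.6" --pt "0 0 0 0 0.5" --pt "0 0 0 0 0.3" --pt "0 0 0 0 0" --pt "0 0 0 0 0" --pt "0 0 0 0 0" --pt "0 0 0 0 0" --force 20

```text
time_s: 11.35
eef_pos: [0.5929, 0.2071, 0.1209]
eef_rot: [-3.141, -0.0, 1.929]
wrist_force: [0.1, 0.3, 0.6]
grip_width: 0.0852
gripper_force: 0.0
```

Emit:
move_arm --pt "0 0 0.01 0 0" --pt "0 0 0.03 0 0" --pt "0 0 0.06 0 0" --pt "0 0 0.09 0 0" --pt "0 0 0.12 0 0" --pt "-0.03 -0.04 0.13 0 0" --pt "-0.06 -0.08 0.13 0 0" --pt "-0.09 -0.12 0.13 0 0" --pt "-0.12 -0.16 0.13 0 0" --pt "-0.14 -0.2 0.13 0 0" --pt "-0.14 -0.2 0.13 0 0"

```text
time_s: 12.45
eef_pos: [0.4511, 0.0034, 0.252]
eef_rot: [-3.142, 0.002, 1.923]
wrist_force: [0.8, 0.7, 0.7]
grip_width: 0.0852
gripper_force: 0.0
```

```bash
python3 - <<'E'
from h import *
L=[]
for n,x,y in(('scene',380,90),('top',110,140)):
    c=shot(n,n+'4.png');i=cv2.imread('pics/'+n+'4.png')
    L.append(cv2.resize(i[y:y+120,x:x+100],None,fx=4,fy=4,interpolation=cv2.INTER_CUBIC))
    for X in([.5932,.2067,.171],[.5932,.2067,.101]): print(n,(proj(c,np.array(X))-[x,y])*4)
cv2.imwrite('pics/c4.png',np.hstack(L))
E
```

```text
scene [285.13253604  93.32903021]
scene [246.0798826  198.58641413]
top [146.90486016 240.37291048]
top [209.99182207 253.89469401]
```

View pics/c4.png

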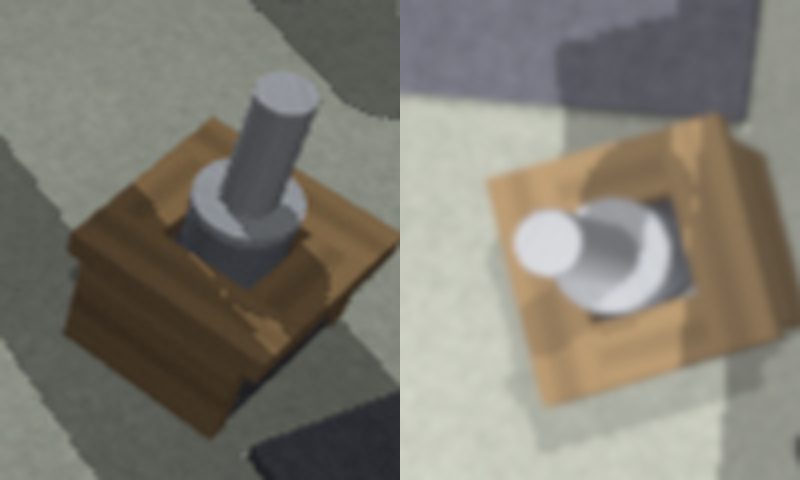

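The drift stands upright with its collar on the rim. The handle top at crop (286,94)/(148,243) agrees with the prediction within 1 px. Its nose is then below the height at which the bushing comes free.

```bash
python3 -c "
from rig import *
print(hand_in())"
```

```text
the job is handed in; nothing more can be done
None
```

I pushed the thick drift through the bore and left it standing upright with its collar on the tube's rim, gripper clear, and handed in at about 12.5 s; the bushing's drop into the tray is inferred from how deep the drift went, since no camera view showed it.

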